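Feel round the rim of a fired batter bowl

ROBOT

A 6-joint arm with a two-finger parallel gripper is mounted at the origin on the work surface. World frame = base frame: x ahead of the robot, y to its left, z up, the work surface at z = 0. Lengths are in mm, angles in rad, forces in N, time in s.
With the tool pointing down it reaches from about 300 to 875 mm from the base axis. Payload 4.2 kg.
Tool frame: the origin (TCP) lies midway between the tips of the shut fingers; the grasp point (between the pads) lies 19 mm behind it; z points along the fingers, y is the direction in which the jaws open and shut (so a half turn about z gives the same grasp; the last joint's range is limited). The gripper opens to 85 mm and grips with 20 to 120 N. Pads are 22 mm wide; open, the fingers measure 114 mm over their backs; the gripper's body (76 mm by 85 mm) begins 54 mm behind the grasp point. The pads swing forward as they close: fully open they stand 13 mm farther back than shut.
Start: joints at [1.281, 0.32, 1.565, -0, 1.257, -0.02], TCP at [153.261, 554.213, 231.338] pointing down, gripper open.
Joint ranges: [-3.11, 3.11], [-0.84, 2.01], [0.21, 2.61], [-1.34, 4.49], [0.05, 2.63], [-2.56, 2.56]. Speed limits (rad/s): [2.57, 2.57, 3.14, 3.14, 3.14, 3.14].

INTERFACE

Orientations are given as a 3x3 rotation matrix whose columns are the frame's x, y, z axes.
In Python, from workcell import env, cams, hand_in gives the robot as it stands.
- The arm moves only by the tool drive_tool, never from a script. Its arguments are lists of equal length, an entry for each row: "travel": the shift along the world's x, y, z in mm, a list of three; "angular": the turn, a rotation vector about the world's x, y, z in rad, a list of three; "hand": the closure, from -1 (fully open) to 1 (shut), so that 0 is half open. In form: {"travel": [[dx, dy, dz], ...], "angular": [[rx, ry, rz], ...], "hand": [hand, ...]}. A call has 1 to 20 rows; each row is the pose to reach, as a shift and turn from the pose commanded when the call began; what a row does not reach only later rows make up. A row lasts 1/10 s, in which the tool goes at most 50 mm and 8.59 degrees, less where a joint would pass 70% of its speed; a pose out of reach is approached as far as the arm can. A call with a gripper value outside its range is refused whole. The fingers move at their own pace and stop on an object; "squeeze" is the grip in N (left out, the last holds). Time passes only in rows, so rows that repeat a pose let the fingers close. It gives the time, the measured TCP pose, the force and the opening at its end, in the units of the state.
- env.get_obs(): the state, without advancing time (a new reading comes with each control period).
- cams.capture(name): name is "scene" or "top" or "wrist"; returns a dict with "pixels" (420x560x3 uint8, red, green, blue), "fx", "fy", "cx", "cy" (pixels), "rvec" (rotation vector, rad) and "tvec" (3), from world to camera coordinates, as OpenCV has them. Camera axes: x right, y down, z forward; pixel columns grow to the right and rows downward; lengths in mm; the calibration is good to about 2 mm. A picture is of the moment at which its call begins. There is no depth.
- hand_in(): hands the job in, once; it reports no verdict.
The state is a dict: "time_s": time; "qpos": joint angles; "qvel": joint speeds; "joint_efforts": joint torques, N m; "tcp_pos": TCP position; "orientation": TCP orientation; "ft_force": force on the tool from outside, world axes, zero at the start; "ft_torque": the same for the moment, N m; "gripper_width": finger opening in mm.
Only numpy, scipy, OpenCV 4.12 (cv2) and the standard library are available. Lean on these libraries where they do the work, as an engineer would, in place of code of your own. Each camera call takes 0.05 s, during which the arm holds its last target.

TASK

Check the rim of the batter bowl (the one with a pouring spout and a handle) for chips by touch: with the fingers held together, set the fingertips lightly on the rim just beside the spout and run them along it, clockwise as seen from above, all the way round until you are back at the spout's other side, then lift clear. Press gently, do not grip, lift, tip or shift the bowl, and leave the cup inside it and everything around it as it stands.

Things in the scene. Friction and masses are not known exactly. Their poses are not given: they have to be found in the camera images.
- bowl: Stoneware batter bowl, heavy and thick-walled (1.7 to 2 kg), rigid, loose on the table: 187 mm across the rim, 84 mm tall, foot 132 mm across, a pouring spout on one side and an ear-shaped handle on the opposite side. Origin: centre of its underside; z up; x points to the spout.
- rim_centre (a point): Centre of the circle of the rim's crest, 84 mm above the table on the bowl's axis. The rim is a rolled bead of round section, 13 mm wide; its crest is a level circle of radius 87 mm. The bead begins 25 degrees to one side of the spout's middle and runs all round, over the handle, to 25 degrees on the spout's other side; between them are the spout's lips, at nearly the same height.
- spout_tip (a point): Top of the spout's outer end, 126 mm from the bowl's axis, 86 mm above the table.
- handle (a point): Outermost point of the ear handle, 131 mm from the bowl's axis, 46 mm above the table; all of the handle lies below the rim (top of it 74 mm).
- rim_1: Section 1 of 10 of the bowl's rim, counted clockwise as seen from above, the first beside the spout: a piece of the bead 47 mm long. Origin: on the crest of the bead, half-way along the section, 40 degrees clockwise of the spout's middle about the bowl's axis. x points outward, z up.
- rim_2: Section 2 of 10 of the bowl's rim, counted clockwise as seen from above: a piece of the bead 47 mm long. Origin: on the crest of the bead, half-way along the section, 72 degrees clockwise of the spout's middle about the bowl's axis.
- rim_3: Section 3 of 10 of the bowl's rim, counted clockwise as seen from above: a piece of the bead 47 mm long. Origin: on the crest of the bead, half-way along the section, 102 degrees clockwise of the spout's middle about the bowl's axis.
- rim_4: Section 4 of 10 of the bowl's rim, counted clockwise as seen from above: a piece of the bead 47 mm long. Origin: on the crest of the bead, half-way along the section, 134 degrees clockwise of the spout's middle about the bowl's axis.
- rim_5: Section 5 of 10 of the bowl's rim, counted clockwise as seen from above: a piece of the bead 47 mm long. Origin: on the crest of the bead, half-way along the section, 164 degrees clockwise of the spout's middle about the bowl's axis.
- rim_6: Section 6 of 10 of the bowl's rim, counted clockwise as seen from above: a piece of the bead 47 mm long. Origin: on the crest of the bead, half-way along the section, 196 degrees clockwise of the spout's middle about the bowl's axis.
- rim_7: Section 7 of 10 of the bowl's rim, counted clockwise as seen from above: a piece of the bead 47 mm long. Origin: on the crest of the bead, half-way along the section, 226 degrees clockwise of the spout's middle about the bowl's axis.
- rim_8: Section 8 of 10 of the bowl's rim, counted clockwise as seen from above: a piece of the bead 47 mm long. Origin: on the crest of the bead, half-way along the section, 258 degrees clockwise of the spout's middle about the bowl's axis.
- rim_9: Section 9 of 10 of the bowl's rim, counted clockwise as seen from above: a piece of the bead 47 mm long. Origin: on the crest of the bead, half-way along the section, 288 degrees clockwise of the spout's middle about the bowl's axis.
- rim_10: Section 10 of 10 of the bowl's rim, counted clockwise as seen from above, the last, back beside the spout: a piece of the bead 47 mm long. Origin: on the crest of the bead, half-way along the section, 320 degrees clockwise of the spout's middle about the bowl's axis.
- cup: Small bisque cup, 58 mm across the rim, 50 mm tall, standing on the inner floor of the batter bowl (10 mm above the table) near its middle. Bystander.
- plain_bowl: Round stoneware bowl without spout or handle, 164 mm across, 72 mm tall. Bystander; origin at the centre of its underside.
- mug: Stoneware mug with one handle, 84 mm across, 95 mm tall. Bystander; origin at the centre of its underside.
- jar: White plastic jar with a grey screw lid, 80 mm across, 105 mm tall. Bystander; origin at the centre of its underside.
- post_short: Square kiln post, 38 x 38 x 60 mm, standing. Bystander; origin at the centre of its underside.
- post_tall: Square kiln post, 38 x 38 x 100 mm, standing. Bystander; origin at the centre of its underside.
- brush: Wooden-handled brush, about 190 mm long, lying on the table. Bystander.
- mould: White plaster block mould with a round pour mark on top, 100 x 150 x 50 mm, lying flat. Bystander; origin at the centre of its underside.

How it is judged:
By the outcome, as a careful person would: the job done as asked, in the order asked, and still so for the second after the job is handed in, with the robot touching nothing.
It also fails if it takes over 64 s, if anything falls off the work surface, if the arm or the gripper's body presses on something with over 40 N, if the wrist force passes 120 N, or if a joint passes its speed limit or range.

## Working session

There is one attempt and no reset: what is moved stays moved. The work goes in short steps, Python scripts to look and compute and a tool call to move; the robot and the scene stay as the last step left them, time stands still between calls to the robot, and variables do not carry over. Pictures are saved under pics/ and viewed, and the job is handed in when it is done.

Besides the shell and the picture viewer there is one more tool, called after "Emit:" as name(argument=value, ...) on one line, values as JSON. drive_tool: Moves the arm, as the interface text tells. Its arguments: {"type":"object","properties":{"travel":{"type":"array"},"angular":{"type":"array"},"hand":{"type":"array"},"squeeze":{"type":"number"}},"required":["travel","angular","hand"]}

```bash
ls; mkdir -p pics; python3 - <<'E'
from workcell import env,cams
import cv2,pickle
d={}
for n in ["top","scene","wrist"]:
    c=cams.capture(n); d[n]=c
    cv2.imwrite(f"pics/{n}0.png",c["pixels"][:,:,::-1])
    print(n,c["fx"],c["fy"],c["cx"],c["cy"],c["rvec"],c["tvec"])
pickle.dump(d,open("c0.pkl","wb"))
print(env.get_obs())
E
```

```text
pics
top 397.93830984760837 397.93830984760837 278.82147400671886 202.03427563551466 [ 2.15168167 -2.0979482   0.22870851] [-50.55146218 597.08695781 895.37123316]
scene 509.2182021608148 509.2182021608148 269.6196903133397 201.68671850801624 [ 1.13599975  2.38105079 -1.00041332] [ 362.98008039 -255.05082261 1849.31037929]
wrist 337.88381966314984 337.88381966314984 280.3756421339067 211.13505969000096 [-2.3265745  -1.76991977 -0.22934235] [-574.53380385  -31.97096225  378.63339364]
{'time_s': 0.15, 'qpos': array([ 1.28097515e+00,  3.20187726e-01,  1.56536059e+00, -5.14860218e-06,
        1.25734913e+00, -2.00019343e-02]), 'qvel': array([-0.0005785 , -0.00072679, -0.002324  ,  0.00066382,  0.00097922,
       -0.0011295 ]), 'joint_efforts': array([-1.36909919e-03, -4.15840065e+01, -2.34346372e+01, -2.97065310e-05,
        5.86843584e-03, -5.37722954e-06]), 'tcp_pos': array([153.18030175, 553.88718399, 230.66569685]), 'orientation': array([[-9.63819515e-01,  2.66555449e-01, -3.68190860e-04],
       [ 2.66555703e-01,  9.63818702e-01, -1.25177452e-03],
       [ 2.12019185e-05, -1.30462808e-03, -9.99999149e-01]]), 'ft_force': array([ 0.80422545,  0.01510151, -0.39188912]), 'ft_torque': array([-0.01526725, -0.01812334, -0.00986953]), 'gripper_width': 85.52013791480978}
```

View pics/top0.png

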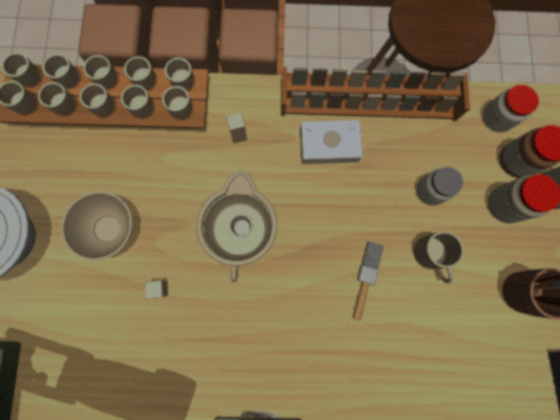

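View pics/scene0.png

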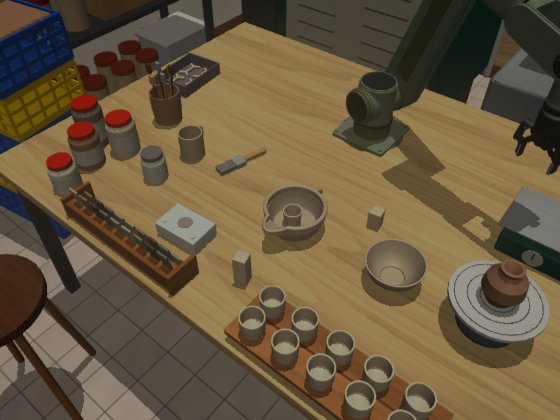

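View pics/wrist0.png

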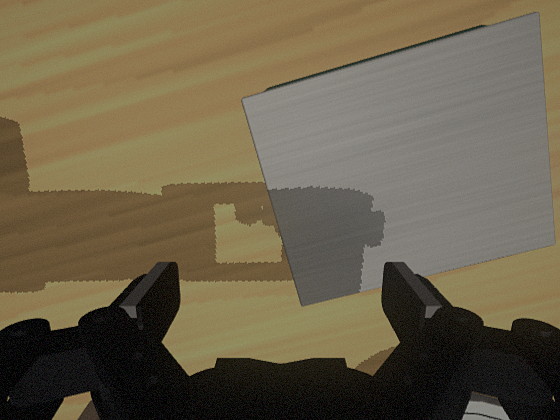

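The top view shows the bowl centred near (238,227), with the spout at (240,180) pointing up and the handle at (235,275). Next I'll locate it precisely by projecting the model outline over enlarged crops.

```bash
cat > h.py <<'E'
import numpy as np,cv2,pickle
def proj(c,P):
    K=np.array([[c["fx"],0,c["cx"]],[0,c["fy"],c["cy"]],[0,0,1]])
    return cv2.projectPoints(np.asarray(P,float).reshape(-1,1,3),np.array(c["rvec"]),np.array(c["tvec"]),K,None)[0].reshape(-1,2)
def unproj(c,uv,z):
    R=cv2.Rodrigues(np.array(c["rvec"]))[0];t=np.array(c["tvec"])
    d=R.T@np.array([(uv[0]-c["cx"])/c["fx"],(uv[1]-c["cy"])/c["fy"],1]); o=-R.T@t
    return o+d*(z-o[2])/d[2]
def circ(x,y,z,r,n=120):
    a=np.linspace(0,2*np.pi,n); return np.c_[x+r*np.cos(a),y+r*np.sin(a),0*a+z]
E
python3 - <<'E'
from h import *
d=pickle.load(open("c0.pkl","rb"))
for n in("top","scene"):
    c=d[n]
    R=cv2.Rodrigues(np.array(c["rvec"]))[0]; print(n,"cam at",-R.T@c["tvec"])
c=d["top"]
for nm,uv,z in [("centre",(238,227),84),("tip",(240,177),86),("handle",(235,277),46)]: print(nm,unproj(c,uv,z))
im=c["pixels"][150:300,170:310,::-1]; cv2.imwrite("pics/topz.png",cv2.resize(im,None,fx=4,fy=4,interpolation=cv2.INTER_CUBIC))
im=d["scene"]["pixels"][165:255,240:350,::-1]; cv2.imwrite("pics/scz.png",cv2.resize(im,None,fx=6,fy=6,interpolation=cv2.INTER_CUBIC))
E
```

```text
top cam at [410.44400887 -21.79906412 995.90082191]
scene cam at [1376.00585434  675.35913189 1125.72299951]
centre [532.08559136  57.57539125  84.        ]
tip [650.56476585  57.8560607   86.        ]
handle [419.15099271  62.76784264  46.        ]
```

View pics/topz.png

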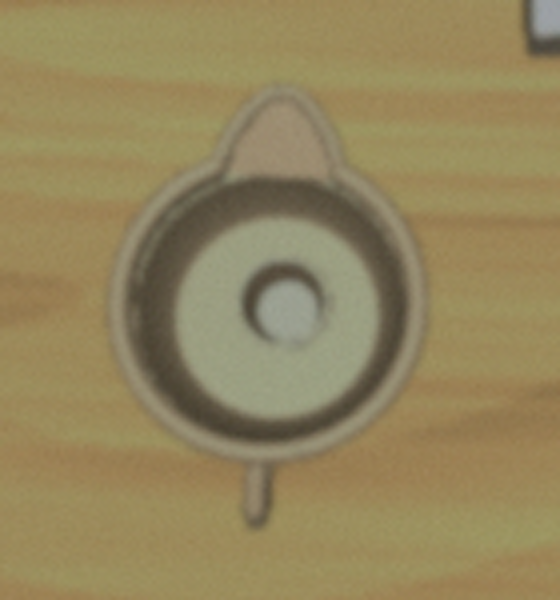

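View pics/scz.png

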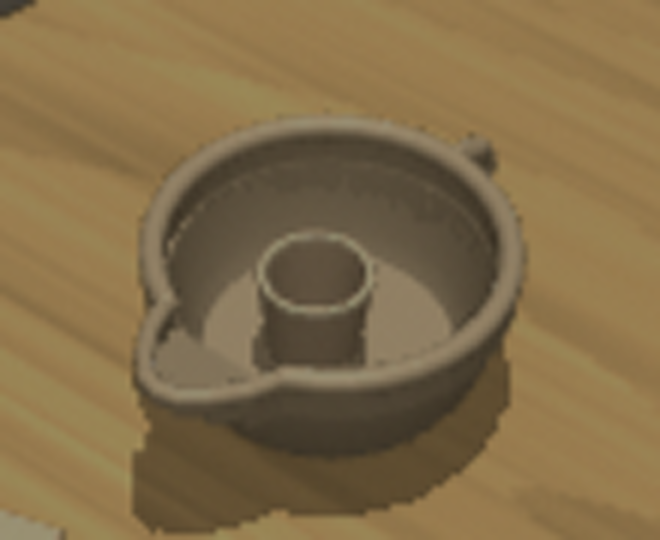

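The zoomed crop shows the rim's outer edge at left x≈109, right x≈428 and bottom y≈463. The spout tip is at (282,83) and the handle end at (256,528), all in 4x crop pixels. I'll fit these and overlay the result.

```bash
cat > ov.py <<'E'
from h import *
import sys
def draw(c,x0,x1,y0,y1,s,cx,cy,yaw,fn):
    im=cv2.resize(c["pixels"][y0:y1,x0:x1,::-1],None,fx=s,fy=s,interpolation=cv2.INTER_CUBIC)
    def pl(P,col):
        q=(proj(c,P)-[x0,y0]+.5)*s-.5
        cv2.polylines(im,[np.round(q).astype(int)],False,col,1)
    pl(circ(cx,cy,77.5,93.5),(0,0,255)); pl(circ(cx,cy,84,87),(0,255,0)); pl(circ(cx,cy,77.5,80.5),(255,0,0))
    u=np.array([np.cos(yaw),np.sin(yaw)])
    pl([[cx,cy,84],[cx+126*u[0],cy+126*u[1],86]],(0,255,255)); pl([[cx-93*u[0],cy-93*u[1],46],[cx-131*u[0],cy-131*u[1],46]],(255,255,0))
    cv2.imwrite(fn,im)
E
python3 - <<'E'
from ov import *
from scipy.optimize import least_squares
d=pickle.load(open("c0.pkl","rb")); c=d["top"]
f=lambda p:(( p[0]+.5)/4-.5+170,(p[1]+.5)/4-.5+150)
L=[(109,305),(428,305),(268,463),(155,418),(383,415),(128,230),(410,230)]
W=np.array([unproj(c,f(p),79)[:2] for p in L])
r=least_squares(lambda q:np.hypot(*(W-q).T)-93.5,[530,57]); print(r.x,r.fun)
t=unproj(c,f((282,83)),86);h=unproj(c,f((256,528)),46);print(t,h, np.arctan2(*(t-h)[1::-1]),np.hypot(*(t-h)[:2]))
yaw=np.arctan2(*(t-h)[1::-1])
draw(c,170,310,150,300,4,*r.x,yaw,"pics/o1.png")
draw(d["scene"],240,350,165,255,6,*r.x,yaw,"pics/o2.png")
E
```

```text
[537.78110082  60.95506941] [-1.27619647 -1.16851057 -0.53237568 -0.78908538  0.09774604 -0.8167985
 -1.61818314]
[666.74516333  58.24851128  86.        ] [408.46517652  65.49588338  46.        ] -0.028052776990282195 258.381647940149
```

View pics/o1.png

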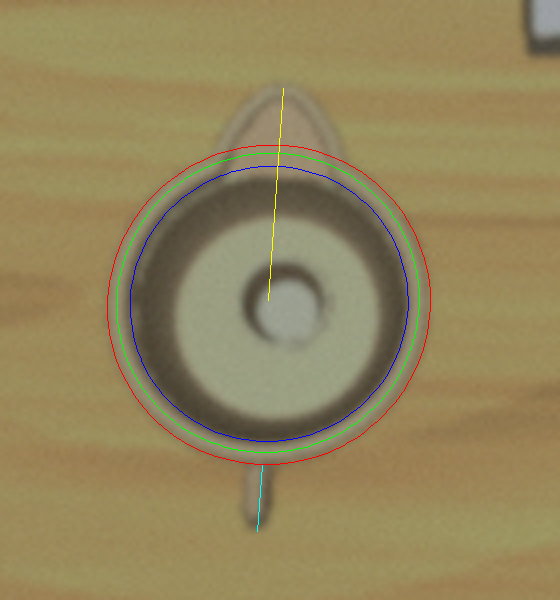

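View pics/o2.png

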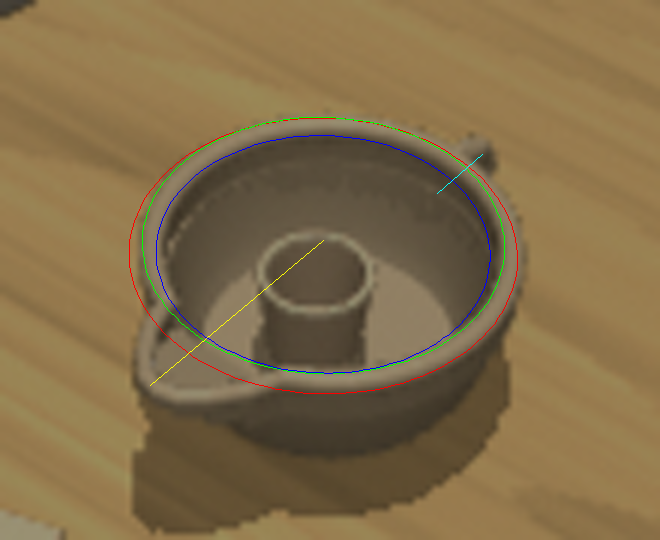

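The top fit is good: centre about (538,61), spout yaw about -0.03. The scene view differs by roughly 4 mm, so I'll take a closer wrist view to settle it. First I need the wrist camera's offset from the tool.

```bash
python3 - <<'E'
from h import *
from workcell import env
d=pickle.load(open("c0.pkl","rb")); c=d["wrist"]
R=cv2.Rodrigues(np.array(c["rvec"]))[0]; o=-R.T@c["tvec"]
s=env.get_obs(); T=s["orientation"]
print(T.T@(o-s["tcp_pos"]), T.T@R.T[:,2])
E
```

```text
[  66.52888566    0.71069228 -141.84267554] [-0.25828937 -0.00148767  0.96606645]
```

Emit:
drive_tool(travel=[[15,-20,5],[40,-55,15],[70,-97,20],[100,-138,20],[130,-180,20],[160,-222,20],[190,-264,20],[220,-305,20],[250,-347,20],[280,-388,20],[310,-430,20],[340,-472,20],[365,-506,20],[380,-527,20],[385,-534,20],[385,-534,20],[385,-534,20]], angular=[[0,0,-0.04],[0,0,-0.12],[0,0,-0.21],[0,0,-0.3],[0,0,-0.4],[0,0,-0.49],[0,0,-0.58],[0,0,-0.67],[0,0,-0.76],[0,0,-0.85],[0,0,-0.94],[0,0,-1.03],[0,0,-1.1],[0,0,-1.15],[0,0,-1.17],[0,0,-1.17],[0,0,-1.17]], hand=[1,1,1,1,1,1,1,1,1,1,1,1,1,1,1,1,1], squeeze=20)

```text
time_s: 1.85
tcp_pos: [537.4, 21.1, 251.1]
orientation: [[-0.132, 0.991, -0.001], [0.991, 0.132, 0.001], [0.001, -0.001, -1.0]]
ft_force: [-0.3, 0.3, -1.0]
gripper_width: 0.1
```

```bash
python3 - <<'E'
from workcell import env,cams
import cv2,pickle
d={}
for n in ["wrist","top"]:
    c=cams.capture(n); d[n]=c
    cv2.imwrite(f"pics/{n}1.png",c["pixels"][:,:,::-1])
pickle.dump(d,open("c1.pkl","wb"))
s=env.get_obs()
for k in s:print(k,s[k])
from ov import *
draw(d["wrist"],0,560,0,420,1,537.8,61,-0.028,"pics/w1o.png")
E
```

```text
time_s 1.95
qpos [ 1.83829623e-02  2.48762661e-01  1.61396636e+00  4.86064510e-04
  1.27919538e+00 -1.14826648e-01]
qvel [ 0.00284795 -0.00257206 -0.00197668 -0.00468051 -0.00198426 -0.00026988]
joint_efforts [-3.84915015e-01 -3.74805486e+01 -2.36409724e+01 -1.65602640e-02
 -6.96632196e-03  5.01238526e-05]
tcp_pos [537.39734627  21.53021958 251.43523993]
orientation [[-1.32677335e-01  9.91159225e-01 -3.40213064e-04]
 [ 9.91159157e-01  1.32677484e-01  4.59369051e-04]
 [ 5.00446486e-04 -2.76257432e-04 -9.99999837e-01]]
ft_force [-0.27400806  0.29523306  0.01959433]
ft_torque [ 0.01419226 -0.04867422  0.02115085]
gripper_width 0.24073122519360096
```

View pics/w1o.png

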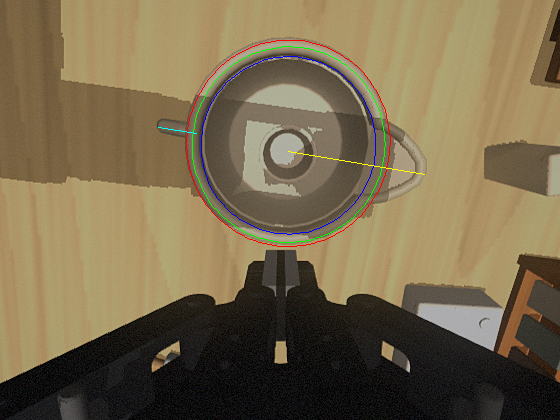

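The wrist view agrees with the fit: ring centre near (289,150), spout tip near (425,168), handle at (160,127). I'll zoom in to refine.

```bash
python3 - <<'E'
from ov import *
d=pickle.load(open("c1.pkl","rb"))
draw(d["wrist"],150,440,30,260,2.6,537.8,61,-0.028,"pics/w2o.png") if 0 else None
c=d["wrist"]
draw(c,150,440,30,255,2,537.8,61,-0.028,"pics/w2o.png")
im=cv2.imread("pics/w2o.png")
cv2.imwrite("pics/w2o.png",im)
raw=cv2.resize(c["pixels"][30:255,150:440,::-1],None,fx=2.6,fy=2.6,interpolation=cv2.INTER_CUBIC);cv2.imwrite("pics/w2r.png",cv2.convertScaleAbs(raw,alpha=1.6))
E
```

```text
(no output)
```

View pics/w2o.png

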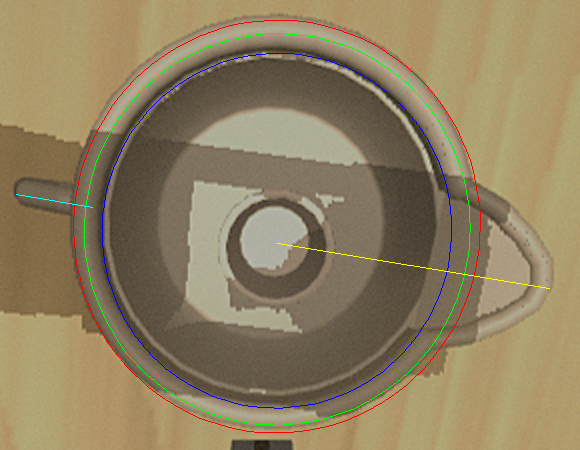

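View pics/w2r.png

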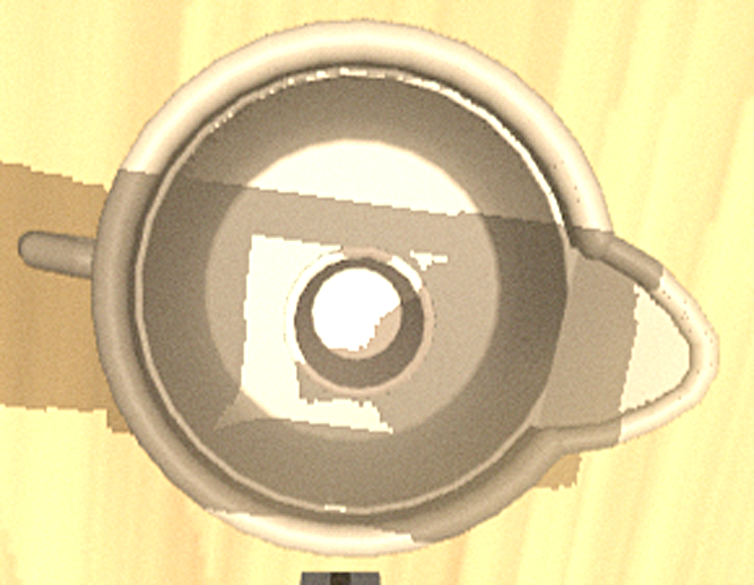

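```bash
python3 - <<'E'
from ov import *
from scipy.optimize import least_squares
d=pickle.load(open("c1.pkl","rb")); c=d["wrist"]
# edge search: along radials from guess, in bright raw, largest gradient near outer ring
g=cv2.GaussianBlur(c["pixels"].astype(np.float32),(0,0),1.0)
best=None
def outl(cx,cy,a,r):
    # silhouette of the torus (tube 6.5 at R 87, z 77.5) in direction a: extreme along image normal
    t=np.linspace(0,2*np.pi,60)
    return np.c_[cx+(87+6.5*np.cos(t))*np.cos(a),cy+(87+6.5*np.cos(t))*np.sin(a),77.5+6.5*np.sin(t)]
for ch in ("wrist",):
    A=np.radians(np.arange(35,326,5)); 
    def f(p):
        return None
    P=[]
    cx,cy=537.5,63
    ctr=proj(c,[[cx,cy,77.5]])[0]
    for a in A:
        q=proj(c,outl(cx,cy,a,0)); k=np.argmax(np.hypot(*(q-ctr).T)); e=q[k]; n=(e-ctr)/np.hypot(*(e-ctr))
        s=np.arange(-6,6.1,.25); pts=e+np.outer(s,n)
        v=cv2.remap(g,pts[:,:1].astype(np.float32),pts[:,1:].astype(np.float32),cv2.INTER_LINEAR)[:,0]
        gr=np.linalg.norm(np.gradient(v,axis=0),axis=1); P.append((a,s[gr.argmax()],gr.max()))
    P=np.array(P)
    for r in P: print(int(np.degrees(r[0])+.5),r[1],round(r[2],1),end=" | ")
    M=np.c_[np.cos(P[:,0]),np.sin(P[:,0]),np.ones(len(P))]
    R=cv2.Rodrigues(np.array(c["rvec"]))[0]
    sc=c["fx"]/(252+142-78); 
    res=least_squares(lambda x:M@x-P[:,1]/sc,[0,0,0],loss="soft_l1",f_scale=.5)
    print("\nshift",res.x,sc)
for p in [(706,348),(25,247)]: print(unproj(c,((p[0]+.5)/2.6-.5+150,(p[1]+.5)/2.6-.5+30),86 if p[0]>300 else 46))
for p in [(598,240),(545,432)]: print(unproj(c,((p[0]+.5)/2.6-.5+150,(p[1]+.5)/2.6-.5+30),84))
E
```

```text
35 -1.25 4.4 | 40 -1.75 3.9 | 45 -1.25 3.6 | 50 -1.0 3.8 | 55 -3.5 3.4 | 60 -3.75 3.7 | 65 -3.25 3.2 | 70 -3.5 3.4 | 75 -3.0 3.3 | 80 -3.0 3.4 | 85 0.0 3.4 | 90 -2.75 3.7 | 95 0.25 3.4 | 100 -2.75 3.4 | 105 -1.5 3.2 | 110 -1.75 3.3 | 115 1.25 3.7 | 120 -1.5 3.5 | 125 1.0 3.2 | 130 1.5 3.7 | 135 1.5 3.7 | 140 -0.75 3.6 | 145 -0.75 3.8 | 150 -0.5 3.8 | 155 -1.25 3.7 | 160 1.5 9.2 | 165 1.75 3.1 | 170 2.0 2.9 | 175 -0.75 2.5 | 180 -0.5 3.0 | 185 1.25 3.4 | 190 2.0 3.1 | 195 1.25 3.3 | 200 1.75 2.9 | 205 1.5 2.7 | 210 6.0 6.4 | 215 2.0 5.8 | 220 0.75 8.7 | 225 0.5 8.5 | 230 1.25 8.0 | 235 0.25 7.3 | 240 0.0 5.4 | 245 -3.25 4.3 | 250 -6.0 3.8 | 255 0.75 3.4 | 260 -2.0 3.5 | 265 0.0 3.7 | 270 5.75 13.2 | 275 5.25 18.8 | 280 5.25 14.1 | 285 -3.0 3.6 | 290 -3.25 3.4 | 295 -1.75 7.1 | 300 -1.5 7.1 | 305 -1.0 7.7 | 310 -1.5 7.8 | 315 -1.5 7.2 | 320 -2.0 7.3 | 325 1.75 3.3 | 
shift [-1.81329711 -0.85766462 -0.93191385] 1.0692525938707274
[658.84247054  66.24570858  86.        ]
[408.27872336  67.0338459   46.        ]
[614.61608224  97.08801576  84.        ]
[609.52073531  29.05424535  84.        ]
```

Combined estimate: centre about (537,62), spout yaw about -0.015, rim crest at 84. Next I move above the start point, 28° clockwise of the spout at about (613,20), and come down to z≈92.

Emit:
drive_tool(travel=[[20,0,-10],[50,0,-35],[70,0,-70],[75,0,-105],[75,0,-135],[75,0,-150],[75,0,-157],[75,0,-159],[75,0,-159]], angular=[[0,0,0],[0,0,0],[0,0,0],[0,0,0],[0,0,0],[0,0,0],[0,0,0],[0,0,0],[0,0,0]], hand=[1,1,1,1,1,1,1,1,1])

```text
time_s: 2.85
tcp_pos: [613.6, 20.8, 93.3]
orientation: [[-0.132, 0.991, 0.002], [0.991, 0.132, 0.0], [-0.0, 0.002, -1.0]]
ft_force: [-0.5, 0.2, -0.3]
gripper_width: 0.0
```

```bash
cat > st.py <<'E'
from workcell import env
import numpy as np
np.set_printoptions(precision=2,suppress=True)
s=env.get_obs(); print(s["time_s"],s["tcp_pos"],s["ft_force"],s["ft_torque"])
E
python3 st.py; python3 - <<'E'
from workcell import cams
from ov import *
c=cams.capture("wrist"); pickle.dump(c,open("c2.pkl","wb"))
draw(c,0,560,0,420,1,537,62.3,-0.015,"pics/w3.png")
E
```

```text
2.85 [613.63  20.83  93.29] [-0.48  0.25 -0.34] [-0.02 -0.03  0.06]
```

View pics/w3.png

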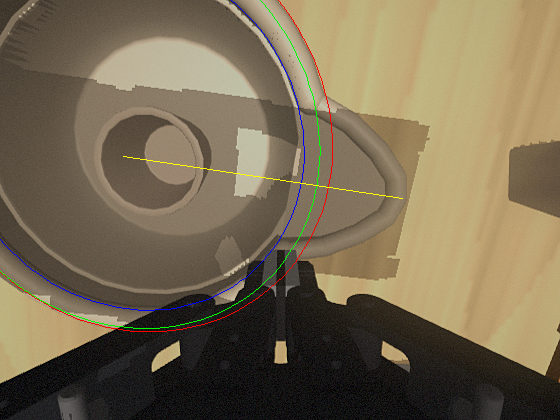

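The overlay matches the rim near the start. The fingertips, at about (285,255), stand over the bead beside the spout's root. Now I descend to contact in small steps.

Emit:
drive_tool(travel=[[0,0,-1.5],[0,0,-3],[0,0,-4.5],[0,0,-5.5],[0,0,-6],[0,0,-6.5],[0,0,-7],[0,0,-7]], angular=[[0,0,0],[0,0,0],[0,0,0],[0,0,0],[0,0,0],[0,0,0],[0,0,0],[0,0,0]], hand=[1,1,1,1,1,1,1,1])

```text
time_s: 3.7
tcp_pos: [613.2, 20.2, 85.3]
orientation: [[-0.131, 0.991, -0.0], [0.991, 0.131, 0.0], [0.0, -0.0, -1.0]]
ft_force: [-0.2, -0.4, -0.3]
gripper_width: 0.0
```

```bash
python3 st.py
```

```text
3.7 [613.24  20.2   85.27] [-0.18 -0.42 -0.26] [-0.01  0.01  0.01]
```

Emit:
drive_tool(travel=[[0,0,-0.3],[0,0,-0.6],[0,0,-0.9],[0,0,-1.2],[0,0,-1.2]], angular=[[0,0,0],[0,0,0],[0,0,0],[0,0,0],[0,0,0]], hand=[1,1,1,1,1])

```text
time_s: 4.2
tcp_pos: [613.3, 20.2, 84.1]
orientation: [[-0.131, 0.991, 0.0], [0.991, 0.131, 0.0], [-0.0, 0.0, -1.0]]
ft_force: [-1.9, 0.1, -0.0]
gripper_width: 0.2
```

Emit:
drive_tool(travel=[[0,0,-0.3],[0,0,-0.6],[0,0,-0.6]], angular=[[0,0,0],[0,0,0],[0,0,0]], hand=[1,1,1])

```text
time_s: 4.5
tcp_pos: [613.3, 20.2, 84.0]
orientation: [[-0.131, 0.991, 0.0], [0.991, 0.131, 0.0], [-0.0, 0.0, -1.0]]
ft_force: [-1.5, 0.3, 3.7]
gripper_width: -0.2
```

Contact: about 3.7 N at commanded z 83.5. That gives a stiffness near 8 N/mm. Next I generate the circular path in segments.

```bash
cat > seg.py <<'E'
import numpy as np,sys
cx,cy=537,62.3
n=13;tot=304;a0=-28.89
x0,y0=613.26,20.21
for i in range(n):
    P=[]
    for k in range(1,21):
        a=np.radians(a0-tot/n*(i+k/20)); P.append((cx+87*np.cos(a),cy+87*np.sin(a)))
    r=[[round(p[0]-x0,1),round(p[1]-y0,1),0] for p in P]
    x0+=r[-1][0]; y0+=r[-1][1]
    print(i,r)
E
python3 st.py; python3 seg.py
```

```text
4.5 [613.31  20.23  83.98] [-1.51  0.26  3.7 ] [ 0.01  0.18 -0.02]
0 [[np.float64(-1.0), np.float64(-1.5), 0], [np.float64(-1.9), np.float64(-3.0), 0], [np.float64(-2.8), np.float64(-4.5), 0], [np.float64(-3.8), np.float64(-6.0), 0], [np.float64(-4.8), np.float64(-7.5), 0], [np.float64(-5.8), np.float64(-8.9), 0], [np.float64(-6.8), np.float64(-10.4), 0], [np.float64(-7.9), np.float64(-11.8), 0], [np.float64(-9.0), np.float64(-13.1), 0], [np.float64(-10.2), np.float64(-14.5), 0], [np.float64(-11.4), np.float64(-15.8), 0], [np.float64(-12.6), np.float64(-17.2), 0], [np.float64(-13.8), np.float64(-18.4), 0], [np.float64(-15.0), np.float64(-19.7), 0], [np.float64(-16.3), np.float64(-20.9), 0], [np.float64(-17.6), np.float64(-22.2), 0], [np.float64(-18.9), np.float64(-23.3), 0], [np.float64(-20.3), np.float64(-24.5), 0], [np.float64(-21.6), np.float64(-25.6), 0], [np.float64(-23.0), np.float64(-26.7), 0]]
1 [[np.float64(-1.4), np.float64(-1.1), 0], [np.float64(-2.9), np.float64(-2.1), 0], [np.float64(-4.3), np.float64(-3.2), 0], [np.float64(-5.8), np.float64(-4.1), 0], [np.float64(-7.3),
[... 8964 characters left out ...]
float64(5.3), np.float64(-4.7), 0], [np.float64(6.5), np.float64(-6.0), 0], [np.float64(7.8), np.float64(-7.2), 0], [np.float64(9.0), np.float64(-8.5), 0], [np.float64(10.2), np.float64(-9.9), 0], [np.float64(11.3), np.float64(-11.2), 0], [np.float64(12.4), np.float64(-12.6), 0], [np.float64(13.5), np.float64(-14.0), 0], [np.float64(14.6), np.float64(-15.4), 0], [np.float64(15.6), np.float64(-16.8), 0], [np.float64(16.7), np.float64(-18.3), 0], [np.float64(17.6), np.float64(-19.8), 0], [np.float64(18.6), np.float64(-21.3), 0], [np.float64(19.5), np.float64(-22.8), 0], [np.float64(20.4), np.float64(-24.3), 0], [np.float64(21.3), np.float64(-25.9), 0], [np.float64(22.1), np.float64(-27.5), 0]]
```

Emit:
drive_tool(travel=[[-1,-1.5,0],[-1.9,-3,0],[-2.8,-4.5,0],[-3.8,-6,0],[-4.8,-7.5,0],[-5.8,-8.9,0],[-6.8,-10.4,0],[-7.9,-11.8,0],[-9,-13.1,0],[-10.2,-14.5,0]], angular=[[0,0,0],[0,0,0],[0,0,0],[0,0,0],[0,0,0],[0,0,0],[0,0,0],[0,0,0],[0,0,0],[0,0,0]], hand=[1,1,1,1,1,1,1,1,1,1])

```text
time_s: 5.5
tcp_pos: [603.7, 5.7, 84.0]
orientation: [[-0.131, 0.991, 0.002], [0.991, 0.131, 0.0], [0.0, 0.002, -1.0]]
ft_force: [2.7, 2.7, 4.8]
gripper_width: 0.3
```

Emit:
drive_tool(travel=[[-1.2,-1.3,0.1],[-2.4,-2.7,0.1],[-3.6,-3.9,0.1],[-4.8,-5.2,0.1],[-6.1,-6.4,0.1],[-7.4,-7.7,0.1],[-8.7,-8.8,0.1],[-10.1,-10,0.1],[-11.4,-11.1,0.1],[-12.8,-12.2,0.1]], angular=[[0,0,0],[0,0,0],[0,0,0],[0,0,0],[0,0,0],[0,0,0],[0,0,0],[0,0,0],[0,0,0],[0,0,0]], hand=[1,1,1,1,1,1,1,1,1,1])

```text
time_s: 6.5
tcp_pos: [590.8, -6.7, 84.0]
orientation: [[-0.131, 0.991, 0.002], [0.991, 0.131, -0.0], [-0.0, 0.002, -1.0]]
ft_force: [3.4, 1.8, 4.5]
gripper_width: 0.1
```

Emit:
drive_tool(travel=[[-1.4,-1.1,0],[-2.9,-2.1,0],[-4.3,-3.2,0],[-5.8,-4.1,0],[-7.3,-5.1,0],[-8.8,-6,0],[-10.4,-6.9,0],[-11.9,-7.8,0],[-13.5,-8.6,0],[-15.1,-9.4,0],[-16.7,-10.1,0],[-18.3,-10.9,0],[-19.9,-11.6,0],[-21.6,-12.2,0],[-23.2,-12.9,0],[-24.9,-13.5,0],[-26.6,-14,0],[-28.3,-14.5,0],[-30,-15,0],[-31.7,-15.5,0]], angular=[[0,0,0],[0,0,0],[0,0,0],[0,0,0],[0,0,0],[0,0,0],[0,0,0],[0,0,0],[0,0,0],[0,0,0],[0,0,0],[0,0,0],[0,0,0],[0,0,0],[0,0,0],[0,0,0],[0,0,0],[0,0,0],[0,0,0],[0,0,0]], hand=[1,1,1,1,1,1,1,1,1,1,1,1,1,1,1,1,1,1,1,1])

```text
time_s: 8.5
tcp_pos: [559.1, -22.4, 83.9]
orientation: [[-0.131, 0.991, 0.002], [0.991, 0.131, -0.001], [-0.001, 0.002, -1.0]]
ft_force: [3.0, 0.4, 6.1]
gripper_width: -0.3
```

```bash
python3 st.py; python3 - <<'E'
from workcell import cams
from ov import *
c=cams.capture("top"); draw(c,170,310,150,300,4,537.8,61,-0.028,"pics/t3.png")
E
```

```text
8.5 [559.12 -22.39  83.92] [2.97 0.36 6.09] [ 0.16 -0.64 -0.05]
```

View pics/t3.png

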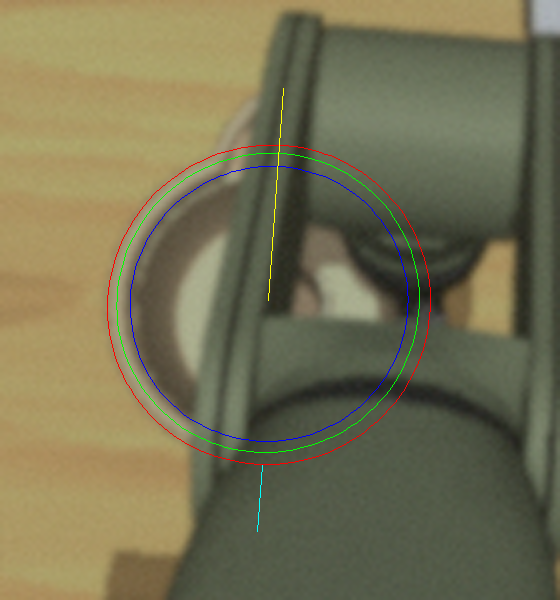

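The visible left part of the rim still sits on the overlay, so the bowl hasn't shifted. The press has crept up to about 6 N, so I'll ease off slightly.

Emit:
drive_tool(travel=[[-1.7,-0.4,0.1],[-3.5,-0.8,0.2],[-5.2,-1.2,0.3],[-7,-1.5,0.3],[-8.7,-1.8,0.3],[-10.5,-2,0.3],[-12.2,-2.2,0.3],[-14,-2.4,0.3],[-15.8,-2.5,0.3],[-17.5,-2.6,0.3],[-19.3,-2.7,0.3],[-21.1,-2.7,0.3],[-22.9,-2.7,0.3],[-24.6,-2.7,0.3],[-26.4,-2.6,0.3],[-28.2,-2.5,0.3],[-30,-2.3,0.3],[-31.7,-2.1,0.3],[-33.5,-1.9,0.3],[-35.2,-1.6,0.3]], angular=[[0,0,0],[0,0,0],[0,0,0],[0,0,0],[0,0,0],[0,0,0],[0,0,0],[0,0,0],[0,0,0],[0,0,0],[0,0,0],[0,0,0],[0,0,0],[0,0,0],[0,0,0],[0,0,0],[0,0,0],[0,0,0],[0,0,0],[0,0,0]], hand=[1,1,1,1,1,1,1,1,1,1,1,1,1,1,1,1,1,1,1,1])

```text
time_s: 10.55
tcp_pos: [523.2, -23.6, 84.0]
orientation: [[-0.131, 0.991, 0.0], [0.991, 0.131, -0.0], [-0.0, 0.0, -1.0]]
ft_force: [2.5, -0.5, 4.0]
gripper_width: 0.2
```

Emit:
drive_tool(travel=[[-1.8,0.3,0],[-3.5,0.6,0],[-5.3,1,0],[-7,1.4,0],[-8.7,1.8,0],[-10.4,2.3,0.1],[-12.1,2.8,0.1],[-13.8,3.3,0.1],[-15.5,3.9,0.1],[-17.2,4.5,0.1],[-18.8,5.2,0.1],[-20.5,5.9,0.1],[-22.1,6.6,0.1],[-23.7,7.3,0.1],[-25.3,8.1,0.1],[-26.9,8.9,0.1],[-28.4,9.7,0.1],[-30,10.6,0.1],[-31.5,11.5,0.1],[-33,12.5,0.1]], angular=[[0,0,0],[0,0,0],[0,0,0],[0,0,0],[0,0,0],[0,0,0],[0,0,0],[0,0,0],[0,0,0],[0,0,0],[0,0,0],[0,0,0],[0,0,0],[0,0,0],[0,0,0],[0,0,0],[0,0,0],[0,0,0],[0,0,0],[0,0,0]], hand=[1,1,1,1,1,1,1,1,1,1,1,1,1,1,1,1,1,1,1,1])

```text
time_s: 12.55
tcp_pos: [490.1, -11.0, 84.0]
orientation: [[-0.131, 0.991, -0.0], [0.991, 0.131, -0.0], [0.0, -0.0, -1.0]]
ft_force: [1.5, -1.4, 4.2]
gripper_width: 0.1
```

Emit:
drive_tool(travel=[[-1.5,0.9,0],[-3,1.9,0],[-4.4,2.9,0],[-5.8,4,0],[-7.3,5.1,0],[-8.6,6.2,0.1],[-10,7.3,0.1],[-11.3,8.5,0.1],[-12.6,9.7,0.1],[-13.9,10.9,0.1],[-15.2,12.2,0.1],[-16.4,13.5,0.1],[-17.6,14.8,0.1],[-18.8,16.1,0.1],[-20,17.4,0.1],[-21.1,18.8,0.1],[-22.2,20.2,0.1],[-23.3,21.6,0.1],[-24.3,23,0.1],[-25.3,24.5,0.1]], angular=[[0,0,0],[0,0,0],[0,0,0],[0,0,0],[0,0,0],[0,0,0],[0,0,0],[0,0,0],[0,0,0],[0,0,0],[0,0,0],[0,0,0],[0,0,0],[0,0,0],[0,0,0],[0,0,0],[0,0,0],[0,0,0],[0,0,0],[0,0,0]], hand=[1,1,1,1,1,1,1,1,1,1,1,1,1,1,1,1,1,1,1,1])

```text
time_s: 14.55
tcp_pos: [464.8, 13.6, 84.1]
orientation: [[-0.131, 0.991, -0.0], [0.991, 0.131, 0.0], [0.0, -0.0, -1.0]]
ft_force: [0.3, -0.5, 0.4]
gripper_width: 0.3
```

```bash
python3 st.py; python3 - <<'E'
from workcell import cams
from ov import *
c=cams.capture("wrist"); draw(c,0,560,0,420,1,537,62.3,-0.015,"pics/w4.png")
c=cams.capture("scene"); draw(c,240,350,165,255,6,537.8,61,-0.028,"pics/s4.png")
E
```

```text
14.55 [464.78  13.57  84.05] [ 0.34 -0.53  0.41] [-0.07 -0.07 -0.02]
```

View pics/w4.png

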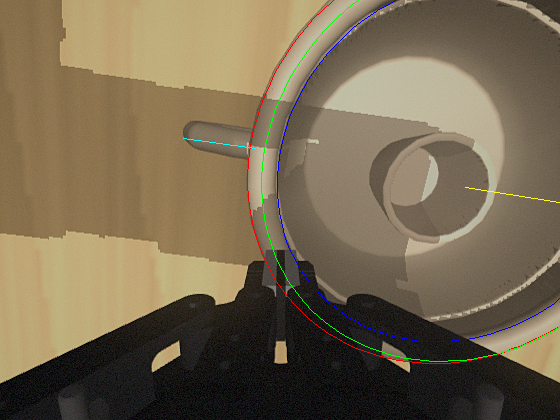

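View pics/s4.png

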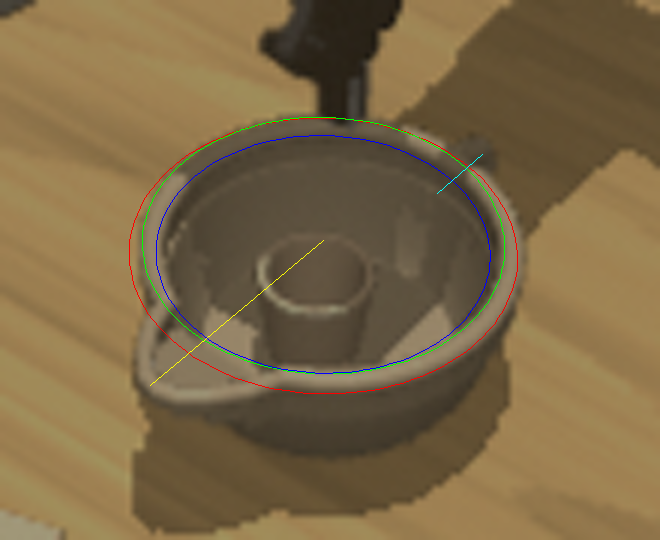

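The bowl hasn't moved. The press has fallen to a bare touch (about 0.7 N with a friction trace), so I'll lower by about 0.4 mm in place and check the force before going on.

Emit:
drive_tool(travel=[[0,0,-0.2],[0,0,-0.4],[0,0,-0.4]], angular=[[0,0,0],[0,0,0],[0,0,0]], hand=[1,1,1])

```text
time_s: 14.95
tcp_pos: [464.7, 13.7, 84.0]
orientation: [[-0.13, 0.991, -0.001], [0.991, 0.13, 0.001], [0.001, -0.001, -1.0]]
ft_force: [-1.4, 2.1, 5.3]
gripper_width: -0.6
```

Emit:
drive_tool(travel=[[-1,1.5,0],[-2,3,0],[-2.9,4.5,0],[-3.8,6,0],[-4.6,7.6,0],[-5.5,9.2,0],[-6.3,10.7,0],[-7,12.4,0],[-7.7,14,0],[-8.4,15.6,0]], angular=[[0,0,0],[0,0,0],[0,0,0],[0,0,0],[0,0,0],[0,0,0],[0,0,0],[0,0,0],[0,0,0],[0,0,0]], hand=[1,1,1,1,1,1,1,1,1,1])

```text
time_s: 15.95
tcp_pos: [456.8, 29.0, 83.9]
orientation: [[-0.131, 0.991, 0.001], [0.991, 0.131, -0.0], [-0.0, 0.001, -1.0]]
ft_force: [1.5, -2.8, 5.3]
gripper_width: 0.3
```

Emit:
drive_tool(travel=[[-0.7,1.7,0.1],[-1.3,3.3,0.1],[-1.9,5,0.1],[-2.5,6.7,0.1],[-3,8.4,0.1],[-3.5,10.1,0.1],[-4,11.8,0.1],[-4.4,13.5,0.1],[-4.8,15.2,0.1],[-5.1,17,0.1]], angular=[[0,0,0],[0,0,0],[0,0,0],[0,0,0],[0,0,0],[0,0,0],[0,0,0],[0,0,0],[0,0,0],[0,0,0]], hand=[1,1,1,1,1,1,1,1,1,1])

```text
time_s: 16.95
tcp_pos: [451.3, 45.8, 83.9]
orientation: [[-0.131, 0.991, -0.0], [0.991, 0.131, -0.001], [-0.001, -0.001, -1.0]]
ft_force: [1.3, -4.1, 6.1]
gripper_width: -0.4
```

Emit:
drive_tool(travel=[[-0.3,1.7,0.1],[-0.6,3.5,0.1],[-0.9,5.2,0.1],[-1.1,7,0.1],[-1.2,8.8,0.1],[-1.4,10.5,0.1],[-1.5,12.3,0.1],[-1.5,14.1,0.1],[-1.6,15.9,0.1],[-1.5,17.6,0.1]], angular=[[0,0,0],[0,0,0],[0,0,0],[0,0,0],[0,0,0],[0,0,0],[0,0,0],[0,0,0],[0,0,0],[0,0,0]], hand=[1,1,1,1,1,1,1,1,1,1])

```text
time_s: 17.95
tcp_pos: [449.2, 63.3, 83.9]
orientation: [[-0.131, 0.991, -0.002], [0.991, 0.131, -0.001], [-0.001, -0.002, -1.0]]
ft_force: [-0.2, -4.7, 5.9]
gripper_width: 0.1
```

Emit:
drive_tool(travel=[[0,1.8,0.1],[0.1,3.6,0.1],[0.2,5.4,0.1],[0.4,7.1,0.1],[0.5,8.9,0.1],[0.8,10.7,0.1],[1,12.4,0.1],[1.3,14.2,0.1],[1.7,15.9,0.1],[2,17.6,0.1]], angular=[[0,0,0],[0,0,0],[0,0,0],[0,0,0],[0,0,0],[0,0,0],[0,0,0],[0,0,0],[0,0,0],[0,0,0]], hand=[1,1,1,1,1,1,1,1,1,1])

```text
time_s: 18.95
tcp_pos: [450.6, 80.6, 83.9]
orientation: [[-0.131, 0.991, -0.003], [0.991, 0.131, -0.001], [-0.001, -0.003, -1.0]]
ft_force: [-1.3, -4.6, 7.4]
gripper_width: 0.0
```

Emit:
drive_tool(travel=[[0.4,1.8,0.1],[0.9,3.5,0.2],[1.3,5.2,0.2],[1.9,6.9,0.2],[2.4,8.6,0.2],[3,10.3,0.2],[3.6,11.9,0.2],[4.2,13.6,0.2],[4.9,15.2,0.2],[5.6,16.9,0.2]], angular=[[0,0,0],[0,0,0],[0,0,0],[0,0,0],[0,0,0],[0,0,0],[0,0,0],[0,0,0],[0,0,0],[0,0,0]], hand=[1,1,1,1,1,1,1,1,1,1])

```text
time_s: 19.95
tcp_pos: [455.4, 97.5, 83.9]
orientation: [[-0.131, 0.991, -0.005], [0.991, 0.131, -0.002], [-0.001, -0.005, -1.0]]
ft_force: [-2.4, -4.4, 7.7]
gripper_width: 0.2
```

Emit:
drive_tool(travel=[[0.8,1.6,0.1],[1.6,3.2,0.2],[2.4,4.7,0.2],[3.2,6.3,0.2],[4.1,7.8,0.2],[5,9.4,0.2],[5.9,10.9,0.2],[6.9,12.4,0.2],[7.9,13.8,0.2],[8.9,15.3,0.2]], angular=[[0,0,0],[0,0,0],[0,0,0],[0,0,0],[0,0,0],[0,0,0],[0,0,0],[0,0,0],[0,0,0],[0,0,0]], hand=[1,1,1,1,1,1,1,1,1,1])

```text
time_s: 20.95
tcp_pos: [463.7, 112.8, 83.9]
orientation: [[-0.131, 0.991, -0.006], [0.991, 0.131, -0.002], [-0.001, -0.006, -1.0]]
ft_force: [-3.0, -4.3, 7.4]
gripper_width: -0.1
```

```bash
python3 st.py; python3 - <<'E'
from workcell import cams
from ov import *
c=cams.capture("wrist"); draw(c,0,560,0,420,1,537,62.3,-0.015,"pics/w5.png")
c=cams.capture("scene"); draw(c,240,350,165,255,6,537.8,61,-0.028,"pics/s5.png")
E
```

```text
20.95 [463.71 112.79  83.9 ] [-2.97 -4.33  7.41] [-0.67  0.54  0.01]
```

View pics/w5.png

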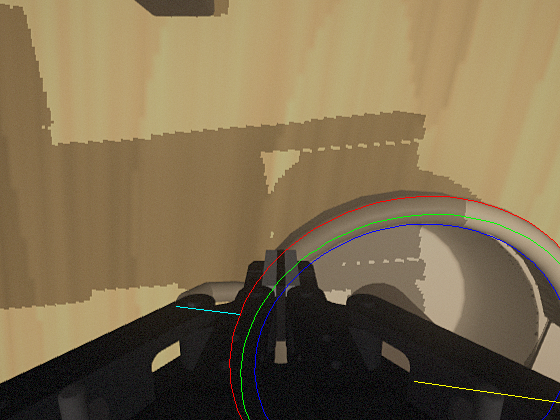

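View pics/s5.png

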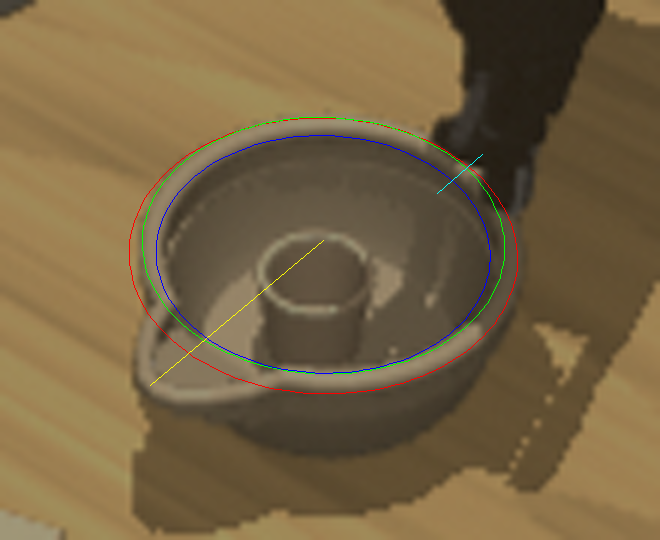

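```bash
python3 - <<'E'
from workcell import cams
from ov import *
d=pickle.load(open("c0.pkl","rb"))
c=cams.capture("scene"); pickle.dump(c,open("c5.pkl","wb"))
a=cv2.cvtColor(d["scene"]["pixels"],cv2.COLOR_RGB2GRAY).astype(np.float32);b=cv2.cvtColor(c["pixels"],cv2.COLOR_RGB2GRAY).astype(np.float32)
for (x0,y0,x1,y1) in [(256,205,290,240),(258,183,305,200),(275,218,315,246),(282,200,305,230),(160,200,220,250)]:
    t=b[y0:y1,x0:x1]; A=a[y0-6:y1+6,x0-6:x1+6]
    t=cv2.resize(t,None,fx=8,fy=8,interpolation=cv2.INTER_CUBIC);A=cv2.resize(A,None,fx=8,fy=8,interpolation=cv2.INTER_CUBIC)
    m=cv2.matchTemplate(A,t,cv2.TM_CCOEFF_NORMED);_,v,_,l=cv2.minMaxLoc(m); print((x0,y0),v,(48-l[0])/8,(48-l[1])/8)
print(cams.capture("wrist")["tvec"] is not None)
E
python3 st.py
```

```text
(256, 205) 0.9993652701377869 0.0 0.0
(258, 183) 0.9993717074394226 0.0 0.0
(275, 218) 0.8655992746353149 0.25 0.0
(282, 200) 0.8432362675666809 0.125 0.0
(160, 200) 0.9996333122253418 0.0 0.0
True
21.15 [463.89 113.03  83.91] [-2.01 -3.54  6.09] [-0.53  0.45 -0.01]
```

The bowl has not moved: scene template shifts are 0.0 px. The wrist view suggests the bead lies 1–2 mm further toward +y, so I'll bias the path +1 mm in y and ease the press.

Emit:
drive_tool(travel=[[1.1,1.5,0.1],[2.2,3,0.2],[3.3,4.5,0.2],[4.4,6,0.2],[5.6,7.4,0.2],[6.8,8.8,0.2],[8,10.2,0.2],[9.3,11.6,0.2],[10.5,13,0.2],[11.8,14.2,0.2]], angular=[[0,0,0],[0,0,0],[0,0,0],[0,0,0],[0,0,0],[0,0,0],[0,0,0],[0,0,0],[0,0,0],[0,0,0]], hand=[1,1,1,1,1,1,1,1,1,1])

```text
time_s: 22.15
tcp_pos: [478.5, 127.8, 84.6]
orientation: [[-0.131, 0.991, 0.0], [0.991, 0.131, 0.0], [0.0, 0.0, -1.0]]
ft_force: [0.4, -0.7, 0.2]
gripper_width: -0.2
```

Contact was lost when I raised: z is 84.6 and the force is about zero. I'll lift slightly, go back 15 mm in the air to where contact was last certain, set down again and continue. That spot is still in section 7, so the order holds.

Emit:
drive_tool(travel=[[0,0,1.5],[-4,-4.7,2],[-8,-9.4,2],[-11.8,-14.2,2],[-11.8,-14.2,1],[-11.8,-14.2,0],[-11.8,-14.2,-0.4],[-11.8,-14.2,-0.7],[-11.8,-14.2,-0.9],[-11.8,-14.2,-0.9]], angular=[[0,0,0],[0,0,0],[0,0,0],[0,0,0],[0,0,0],[0,0,0],[0,0,0],[0,0,0],[0,0,0],[0,0,0]], hand=[1,1,1,1,1,1,1,1,1,1])

```text
time_s: 23.15
tcp_pos: [466.7, 113.4, 84.0]
orientation: [[-0.131, 0.991, 0.0], [0.991, 0.131, -0.0], [-0.0, 0.0, -1.0]]
ft_force: [-1.5, -1.4, 4.4]
gripper_width: 0.1
```

Emit:
drive_tool(travel=[[1.1,1.5,0],[2.2,3,0],[3.3,4.5,0.1],[4.4,6,0.1],[5.6,7.4,0.1],[6.8,8.8,0.1],[8,10.2,0.1],[9.3,11.6,0.1],[10.5,13,0.1],[11.8,14.2,0.1]], angular=[[0,0,0],[0,0,0],[0,0,0],[0,0,0],[0,0,0],[0,0,0],[0,0,0],[0,0,0],[0,0,0],[0,0,0]], hand=[1,1,1,1,1,1,1,1,1,1])

```text
time_s: 24.15
tcp_pos: [477.4, 127.2, 83.9]
orientation: [[-0.131, 0.991, -0.002], [0.991, 0.131, -0.001], [-0.001, -0.002, -1.0]]
ft_force: [-3.4, -3.5, 6.7]
gripper_width: -0.0
```

Emit:
drive_tool(travel=[[1.4,1.2,0.1],[2.7,2.3,0.2],[4.1,3.5,0.2],[5.5,4.6,0.2],[6.9,5.6,0.2],[8.3,6.7,0.2],[9.8,7.7,0.2],[11.3,8.7,0.2],[12.8,9.6,0.2],[14.3,10.5,0.2]], angular=[[0,0,0],[0,0,0],[0,0,0],[0,0,0],[0,0,0],[0,0,0],[0,0,0],[0,0,0],[0,0,0],[0,0,0]], hand=[1,1,1,1,1,1,1,1,1,1])

```text
time_s: 25.15
tcp_pos: [492.9, 138.3, 84.0]
orientation: [[-0.131, 0.991, 0.0], [0.991, 0.131, 0.0], [0.0, 0.0, -1.0]]
ft_force: [-1.7, -0.8, 2.4]
gripper_width: 0.3
```

Emit:
drive_tool(travel=[[1.5,0.9,-0.1],[3.1,1.8,-0.1],[4.7,2.6,-0.1],[6.2,3.4,-0.1],[7.8,4.2,-0.1],[9.5,4.9,-0.1],[11.1,5.6,-0.1],[12.7,6.3,-0.1],[14.4,6.9,-0.1],[16.1,7.5,-0.1]], angular=[[0,0,0],[0,0,0],[0,0,0],[0,0,0],[0,0,0],[0,0,0],[0,0,0],[0,0,0],[0,0,0],[0,0,0]], hand=[1,1,1,1,1,1,1,1,1,1])

```text
time_s: 26.15
tcp_pos: [508.8, 145.7, 84.0]
orientation: [[-0.131, 0.991, -0.0], [0.991, 0.131, 0.0], [0.0, -0.0, -1.0]]
ft_force: [-2.5, -2.0, 4.1]
gripper_width: 0.2
```

Good. I'll hold this height.

Emit:
drive_tool(travel=[[1.7,0.5,0],[3.4,1.1,0],[5.1,1.5,0],[6.8,2,0],[8.5,2.4,0],[10.2,2.8,0],[12,3.2,0],[13.7,3.5,0],[15.5,3.7,0],[17.2,4,0]], angular=[[0,0,0],[0,0,0],[0,0,0],[0,0,0],[0,0,0],[0,0,0],[0,0,0],[0,0,0],[0,0,0],[0,0,0]], hand=[1,1,1,1,1,1,1,1,1,1])

```text
time_s: 27.15
tcp_pos: [526.1, 149.7, 84.0]
orientation: [[-0.131, 0.991, 0.0], [0.991, 0.131, 0.0], [0.0, 0.0, -1.0]]
ft_force: [-2.1, -0.3, 4.0]
gripper_width: 0.1
```

Emit:
drive_tool(travel=[[1.8,0.2,0],[3.6,0.4,0],[5.3,0.5,0],[7.1,0.6,0],[8.9,0.7,0],[10.7,0.7,0],[12.4,0.7,0],[14.2,0.6,0],[16,0.5,0],[17.8,0.4,0]], angular=[[0,0,0],[0,0,0],[0,0,0],[0,0,0],[0,0,0],[0,0,0],[0,0,0],[0,0,0],[0,0,0],[0,0,0]], hand=[1,1,1,1,1,1,1,1,1,1])

```text
time_s: 28.15
tcp_pos: [543.9, 150.0, 84.0]
orientation: [[-0.131, 0.991, 0.0], [0.991, 0.131, 0.0], [0.0, 0.0, -1.0]]
ft_force: [-3.6, 0.7, 5.0]
gripper_width: -0.2
```

Emit:
drive_tool(travel=[[1.7,-0.1,0],[3.5,-0.3,0],[5.3,-0.5,0],[7,-0.8,0],[8.8,-1.1,0],[10.5,-1.4,0],[12.2,-1.8,0],[14,-2.2,0],[15.7,-2.7,0],[17.4,-3.1,0]], angular=[[0,0,0],[0,0,0],[0,0,0],[0,0,0],[0,0,0],[0,0,0],[0,0,0],[0,0,0],[0,0,0],[0,0,0]], hand=[1,1,1,1,1,1,1,1,1,1])

```text
time_s: 29.15
tcp_pos: [561.3, 146.9, 83.9]
orientation: [[-0.131, 0.991, 0.0], [0.991, 0.131, 0.0], [0.0, 0.0, -1.0]]
ft_force: [-2.8, 0.3, 4.4]
gripper_width: -0.1
```

```bash
python3 st.py; python3 - <<'E'
from workcell import cams
from ov import *
d=pickle.load(open("c0.pkl","rb"))
c=cams.capture("wrist"); draw(c,0,560,0,420,1,537,63.3,-0.015,"pics/w6.png")
c=cams.capture("top")
a=cv2.cvtColor(d["top"]["pixels"],cv2.COLOR_RGB2GRAY).astype(np.float32);b=cv2.cvtColor(c["pixels"],cv2.COLOR_RGB2GRAY).astype(np.float32)
cv2.imwrite("pics/t6.png",c["pixels"][:,:,::-1])
E
```

```text
29.15 [561.29 146.91  83.94] [-2.82  0.32  4.38] [ 0.11  0.54 -0.  ]
```

View pics/w6.png

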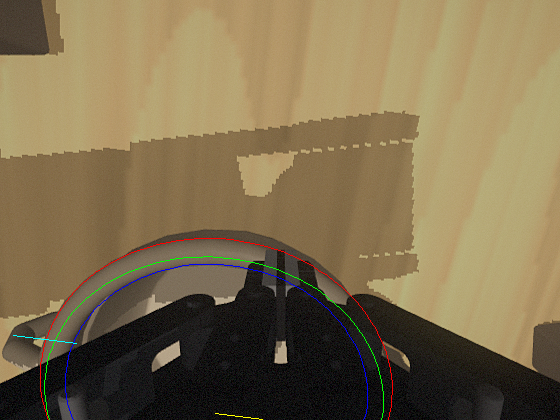

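```bash
python3 - <<'E'
from workcell import cams,env
from ov import *
c=cams.capture("wrist");s=env.get_obs();p=s["tcp_pos"];T=s["orientation"]
for o in [(0,0,0),(11,6,0),(11,-6,0),(-11,6,0),(-11,-6,0)]: print(o,proj(c,[p+T@np.array(o)]))
x=cv2.resize(c["pixels"][215:285,200:360,::-1],None,fx=5,fy=5,interpolation=cv2.INTER_CUBIC);x=cv2.convertScaleAbs(x,alpha=2)
cv2.imwrite("pics/w6z.png",x)
E
```

```text
(0, 0, 0) [[282.2944923  271.25590687]]
(11, 6, 0) [[295.69638843 248.69947923]]
(11, -6, 0) [[268.93111683 248.69975476]]
(-11, 6, 0) [[295.17370311 292.99483344]]
(-11, -6, 0) [[269.38211537 292.98843586]]
```

View pics/w6z.png

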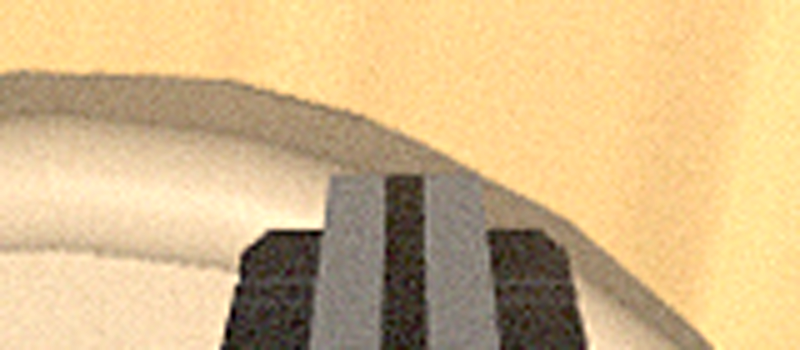

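The fingertips sit across the bead crest and the inner-edge overlay matches. Continuing.

Emit:
drive_tool(travel=[[1.7,-0.5,0],[3.4,-1.1,0],[5.1,-1.7,0],[6.7,-2.3,0],[8.4,-2.9,0],[10,-3.6,0],[11.6,-4.3,0],[13.3,-5.1,0],[14.9,-5.8,0],[16.4,-6.7,0]], angular=[[0,0,0],[0,0,0],[0,0,0],[0,0,0],[0,0,0],[0,0,0],[0,0,0],[0,0,0],[0,0,0],[0,0,0]], hand=[1,1,1,1,1,1,1,1,1,1])

```text
time_s: 30.3
tcp_pos: [577.8, 140.2, 84.0]
orientation: [[-0.131, 0.991, 0.0], [0.991, 0.131, 0.0], [0.0, 0.0, -1.0]]
ft_force: [-2.5, 1.3, 4.6]
gripper_width: 0.1
```

Emit:
drive_tool(travel=[[1.6,-0.8,0],[3.1,-1.7,0],[4.7,-2.6,0],[6.2,-3.5,0],[7.7,-4.5,0],[9.1,-5.5,0],[10.6,-6.5,0],[12,-7.6,0],[13.4,-8.7,0],[14.8,-9.8,0]], angular=[[0,0,0],[0,0,0],[0,0,0],[0,0,0],[0,0,0],[0,0,0],[0,0,0],[0,0,0],[0,0,0],[0,0,0]], hand=[1,1,1,1,1,1,1,1,1,1])

```text
time_s: 31.3
tcp_pos: [592.5, 130.4, 84.0]
orientation: [[-0.131, 0.991, 0.0], [0.991, 0.131, 0.0], [0.0, 0.0, -1.0]]
ft_force: [-3.1, 1.9, 5.3]
gripper_width: -0.3
```

Emit:
drive_tool(travel=[[1.3,-1.1,0.1],[2.7,-2.3,0.1],[4,-3.5,0.1],[5.3,-4.7,0.1],[6.5,-6,0.1],[7.8,-7.2,0.1],[9,-8.5,0.1],[10.2,-9.9,0.1],[11.3,-11.2,0.1],[12.4,-12.6,0.1]], angular=[[0,0,0],[0,0,0],[0,0,0],[0,0,0],[0,0,0],[0,0,0],[0,0,0],[0,0,0],[0,0,0],[0,0,0]], hand=[1,1,1,1,1,1,1,1,1,1])

```text
time_s: 32.3
tcp_pos: [604.9, 117.7, 84.0]
orientation: [[-0.131, 0.991, 0.0], [0.991, 0.131, 0.0], [-0.0, 0.0, -1.0]]
ft_force: [-2.0, 2.0, 4.0]
gripper_width: 0.1
```

Emit:
drive_tool(travel=[[1.1,-1.4,0],[2.2,-2.8,0],[3.2,-4.2,0],[4.3,-5.7,0],[5.2,-7.2,0],[6.2,-8.7,0],[7.1,-10.2,0],[8,-11.7,0],[8.9,-13.3,0],[9.7,-14.9,0]], angular=[[0,0,0],[0,0,0],[0,0,0],[0,0,0],[0,0,0],[0,0,0],[0,0,0],[0,0,0],[0,0,0],[0,0,0]], hand=[1,1,1,1,1,1,1,1,1,1])

```text
time_s: 33.3
tcp_pos: [614.6, 102.8, 84.0]
orientation: [[-0.131, 0.991, 0.0], [0.991, 0.131, -0.0], [-0.0, 0.0, -1.0]]
ft_force: [-0.8, 1.5, 2.4]
gripper_width: 0.3
```

```bash
python3 st.py; python3 - <<'E'
from workcell import cams
from ov import *
c=cams.capture("wrist"); draw(c,0,560,0,420,1,537,63.3,-0.015,"pics/w7.png")
E
```

```text
33.3 [614.58 102.76  84.02] [-0.76  1.53  2.42] [0.34 0.15 0.03]
```

View pics/w7.png

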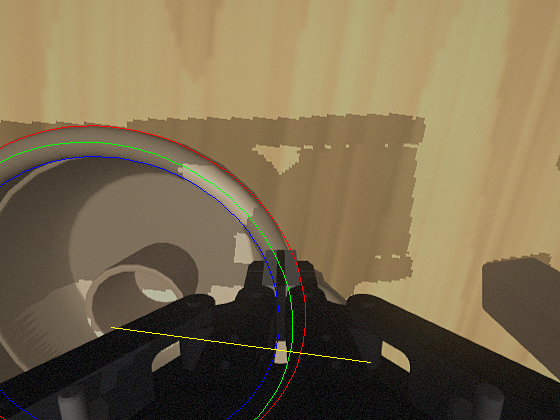

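The fingertips have reached the spout's other lip, with its root at about (345,295). Lifting clear.

Emit:
drive_tool(travel=[[0,0,3],[0,0,12],[0,0,35],[0,0,70],[0,0,110],[-10,40,140],[-30,80,150],[-50,120,150],[-70,160,150],[-80,180,150],[-80,180,150],[-80,180,150]], angular=[[0,0,0],[0,0,0],[0,0,0],[0,0,0],[0,0,0],[0,0,0],[0,0,0],[0,0,0],[0,0,0],[0,0,0],[0,0,0],[0,0,0]], hand=[1,1,1,1,1,1,1,1,1,1,1,1])

```text
time_s: 34.55
tcp_pos: [534.5, 282.8, 234.4]
orientation: [[-0.132, 0.991, 0.001], [0.991, 0.132, -0.001], [-0.001, 0.001, -1.0]]
ft_force: [0.9, 0.0, -0.1]
gripper_width: -0.2
```

```bash
python3 st.py; python3 - <<'E'
from workcell import cams
from ov import *
d=pickle.load(open("c0.pkl","rb"))
c=cams.capture("scene"); cv2.imwrite("pics/s8.png",c["pixels"][:,:,::-1]); 
c2=cams.capture("top"); cv2.imwrite("pics/t8.png",c2["pixels"][:,:,::-1])
for n,cc,L in (("scene",c,[(256,205,290,240),(258,183,305,200),(258,180,330,240),(160,200,220,250),(280,200,306,230)]),("top",c2,[(190,165,285,285),(300,115,365,165),(355,240,385,320)])):
  a=cv2.cvtColor(d[n]["pixels"],cv2.COLOR_RGB2GRAY).astype(np.float32);b=cv2.cvtColor(cc["pixels"],cv2.COLOR_RGB2GRAY).astype(np.float32)
  for (x0,y0,x1,y1) in L:
    A=a[y0-6:y1+6,x0-6:x1+6]
    t=cv2.resize(b[y0:y1,x0:x1],None,fx=8,fy=8,interpolation=cv2.INTER_CUBIC);A=cv2.resize(A,None,fx=8,fy=8,interpolation=cv2.INTER_CUBIC)
    m=cv2.matchTemplate(A,t,cv2.TM_CCOEFF_NORMED);_,v,_,l=cv2.minMaxLoc(m); print(n,(x0,y0),round(v,4),(48-l[0])/8,(48-l[1])/8)
E
```

```text
34.55 [534.54 282.79 234.42] [ 0.88  0.02 -0.06] [-0.05 -0.03 -0.01]
scene (256, 205) 0.9994 0.0 0.0
scene (258, 183) 0.9995 0.0 0.0
scene (258, 180) 0.9995 0.0 0.0
scene (160, 200) 0.9996 0.0 0.0
scene (280, 200) 0.9987 0.0 0.0
top (190, 165) 0.951 0.0 0.0
top (300, 115) 0.9973 0.0 0.0
top (355, 240) 0.9963 0.0 0.0
```

View pics/s8.png

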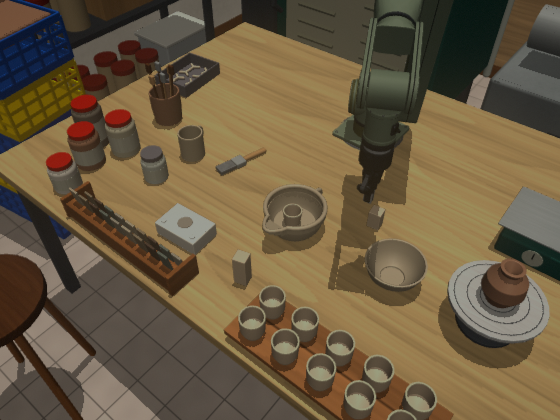

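View pics/t8.png

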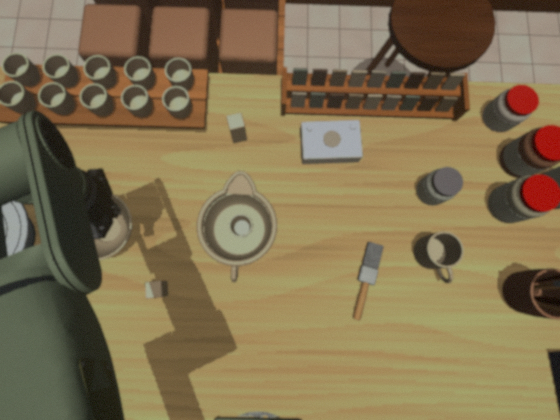

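The arm is clear, and the bowl at (238,227), the cup and the surroundings are unchanged. Template shifts are 0.0 px in both views. Handing in.

```bash
python3 -c "
from workcell import hand_in
print(hand_in())"
```

```text
the job is handed in; nothing more can be done
None
```

I ran the shut fingertips clockwise around the rim from one side of the spout to the other, lifted clear at about 33 s, and handed in. The force readings I took showed about 4–7 N of press, with a highest reading of 7.7 N. I only read the force at the end of each short move, so I didn't see it in between.

- **Lost contact once:** at about 215–225°, near the start of section 7, the fingers came off the rim when I eased the pressure. I lifted, went back about 15 mm in the air to where contact was certain, touched down again and carried on.
- **Very light touch once:** near 145°, in section 4, the press read only about 0.5 N. I increased it there and continued without going back, so the stretch just before it was felt only lightly.
- **Bowl and surroundings:** in the last pictures the bowl, the cup, the mould and the brush showed no shift (0.0 px), and the rest looked unchanged. The robot was touching nothing.
- **Camera disagreement:** the cameras disagreed by 2–4 mm on where the bowl's centre is. I went by the wrist and top cameras, and the wrist pictures showed the fingertips on the rim's crest.
- **Chips:** the fingertip height stayed at about 84 mm wherever I had contact. I saw no sign of a chip, though a small one could go unnoticed at this level of measurement.

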